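# Park the clay roller in its sloped rack

### The arm

A 6-joint arm with a two-finger parallel gripper is mounted at the origin on a cart in front of the work surface, level with it; the furniture and walls round the work are solid. World frame = base frame: x ahead of the robot, y to its left, z up, the work surface at z = 0. Lengths are in m, angles in rad, forces in N, time in s.
With the tool pointing down it reaches from about 0.425 to 0.95 m from the base axis. Payload 3.5 kg.
Tool frame: the origin (TCP) lies midway between the tips of the shut fingers; the grasp point (between the pads) lies 19 mm behind it; z points along the fingers, x is the direction in which the jaws open and shut, and the axes are right-handed (so a half turn about z gives the same grasp; the last joint's range is limited). The gripper opens to 85 mm and grips with 20 to 120 N. Pads are 22 mm wide; open, the fingers measure 114 mm over their backs; the gripper's body (76 mm by 85 mm) begins 54 mm behind the grasp point. The pads swing forward as they close: fully open they stand 13 mm farther back than shut.
Start: joints at [-1.488, 0.286, 1.577, -0, 1.279, -0.15], TCP at [0.156, -0.657, 0.231] pointing down, gripper open.
Joint ranges: [-2.77, 2.77], [-0.9, 2.22], [0.21, 2.48], [-1.53, 4.67], [0.24, 2.81], [-2.84, 2.84]. Speed limits (rad/s): [2.79, 2.79, 3.14, 3.14, 3.14, 3.14].

### API

Orientations are given as a unit quaternion [x, y, z, w].
In Python, from plant import readout, optics, ctrl gives the robot as it stands. The module is installed in compiled form; this text tells all that it offers.
- The arm moves only by the shell command python3 -m crank 'ROWS' [OPENING] [FORCE]. ROWS is text: rows parted by semicolons, each of 6 numbers parted by spaces: the shift along the tool's x, y, z in mm, then the turn, a rotation vector about the tool's x, y, z in rad. In form: dx dy dz ax ay az; .... A call has 1 to 5 rows; each row shifts and turns the commanded pose from where the row before left it, along the tool's axes as they then stand; what a row does not reach is not made up. A row lasts 1/8 s, in which the tool goes at most 62.5 mm and 10.7 degrees, less where a joint would pass 70% of its speed; a pose out of reach is approached as far as the arm can. A call is refused whole if a number of a shift passes 62.5 or a number of a turn 0.188, either way. A call with a gripper value outside its range is refused whole. OPENING is the opening, from -1 (shut) to 1 (fully open), set as the call begins (- or left out, the last holds). The fingers move at their own pace and stop on an object; FORCE is the grip in N (left out, the last holds). Time passes only in rows, so rows that do not move let the fingers close. It gives the time, the measured TCP pose, the force and the opening at its end, in the units of the state.
- readout.get_state(): the state, without advancing time (a new reading comes with each control period).
- optics.read_camera(name): name is "side" or "top"; returns the picture (420x560x3 uint8, red, green, blue); there is no depth.
- optics.calibration(name): a dict with "mtx" (3x3 intrinsics, pixels), "rvec" (rotation vector, rad) and "tvec" (3), from world to camera coordinates, as OpenCV has them. Camera axes: x right, y down, z forward; pixel columns grow to the right and rows downward; lengths in m; the calibration is good to about 2 mm. A picture is of the moment at which its call begins. calibration takes no time and is no camera call.
- ctrl.sign_off(): hands the job in, once; it reports no verdict.
Trained networks look in the newest picture that a camera, given by its name, has taken for a name from the list of things; names that differ only in an ending like _2 or _b are one class to them, and where a whole thing is asked for, a point or a joint stands for the part that bears it (a point fixed in the world has none). Each returns a list of dicts, best first, with "p" (0 to 1); they miss things now and then, are a little off and sometimes report something else, mostly with a low value. They report only what shows in the picture. A call takes as long as a camera call. They do not tell look-alikes from the thing itself.
- optics.recognise(camera, thing): "xy" ([column, row] as shares, 0 to 1, of the picture: columns of its width, rows of its height, amid what is visible of it).
The state is a dict: "time": time; "qpos": joint angles; "dq": joint speeds; "joint_efforts": joint torques, N m; "eef_pos": TCP position; "tcp_rot": TCP orientation; "contact_force": force on the tool from outside, world axes, zero at the start; "wrist_torque": the same for the moment, N m; "opening": opening from 0.0 (shut) to 1.0 (fully open).
Only numpy, scipy, OpenCV 4.12 (cv2) and the standard library are available. Lean on these libraries where they do the work, as an engineer would, in place of code of your own. Each camera call takes 0.05 s, during which the arm holds its last target.

### The job

Park the wooden clay roller: with your fingertips push it up the sloped gutter of its rack, over the crest and on to the end stop, gently and without gripping it, lifting it or flicking it. Once it rests there, push the keeper by its knob fully home across the gutter behind the roller, so that it cannot roll back. Leave the pot, jar, vial and loupe standing about where they are.

Things in the scene. Friction and masses are not known exactly. Their poses are not given: they have to be found in the camera images.
- rack: Fixed wooden rack with one straight gutter, 306 mm long, 82 mm wide over its cheeks. Origin: centre of its base, on the table. x axis runs up the gutter, y to the keeper's side, z up. Gutter 66 mm wide inside, cheeks 8 mm thick, rising only 12 mm above its floor. The keeper's shelf on the side reaches from y = 41 to 119 mm at x = 56 to 88 mm, 63 mm high
- gutter_low (a point): Middle of the gutter floor where its level low part (20 mm above the table, x = -148 to -70 mm of the rack) meets the straight rise: x = -70 mm. A lip at the low end (x = -158 to -148 mm) is 30 mm high. On the rise the roller, left alone, rolls back down
- gutter_crest (a point): Middle of the crest of the gutter floor, at the top of the rise: x = 60 mm of the rack, 42 mm above the table. Beyond it the floor falls 8 degrees to the stop: once its centre is past the crest the roller rolls on by itself
- gutter_stop (a point): Middle of the gutter at the face of the end stop, x = 125 mm of the rack, 56 mm above the table; the stop is 72 mm high. Parked, the roller's centre lies 20 mm before this point (x = 105, y = 0, z = 56 mm of the rack)
- roller: Plain brown wooden cylinder, 40 mm in diameter, 62 mm long, two dark rings burnt round it, about 55 g, lying across the gutter on its level low part at the start. Origin at its centre; its y axis is the cylinder's axis. Polished: it rolls and slips freely (friction about 0.35)
- keeper (a joint): Slide of the keeper, a 12 mm square steel bar in a groove across the gutter, at x = 66 to 78 mm of the rack, 55 to 67 mm above the table. 0 = drawn back, gutter clear; 0.05 (m) = fully home, tip 9 mm past the gutter's middle. Moves along the rack's -y, stays where it is left, takes about 1 N
- keeper_knob (a point): Centre of the upright dark wooden knob on the keeper, 16 mm in diameter, standing on the bar from 67 to 97 mm above the table (this point is at 82 mm); moves with the keeper: y of the rack = 102 mm drawn back, 52 mm when home
- jar: White screw-top jar, 48 mm wide, 46 mm high, beside the rack on the side away from the keeper; origin under its centre. Leave alone
- vial: Clear glass vial, 24 mm wide, 44 mm high, beside the rack on the keeper's side, towards the low end; origin under its centre. Leave alone
- frost_pot: Frosted lidded pot, 50 mm wide, 38 mm high, to the right; origin under its centre. Leave alone
- loupe: Black eye loupe, 34 mm wide, 30 mm high, to the right; origin under its centre. Leave alone
Mind the look-alikes: they are no part of the job. Of the things that look like the roller, the smallest one is meant.

How it is judged:
On the way, in this order (a step that is already met when the one before it is completed fails the run):
1. the roller rests against the end stop while the keeper is still drawn back (x of roller in the frame of rack above 0.097 m and linear speed of roller below 0.05 m/s and value of joint keeper below 0.02 m), for 0.2 s.
2. the keeper is pushed home behind it (x of roller in the frame of rack above 0.097 m and value of joint keeper above 0.042 m), for 0.2 s.
At the end, for the whole second after the job is handed in: the roller lies at rest across the gutter against the end stop (centre within 8 mm of its parked place along the gutter and 8 mm across it), and the keeper is home behind it (at least 42 of its 50 mm) (all of step 2 and x of roller in the frame of rack below 0.112 m and y of roller in the frame of rack between -0.008 and 0.008 m and z of roller in the frame of rack between 0.05 and 0.062 m and angle between the y axis of roller and the y axis of rack, either way round below 0.12 rad and linear speed of roller below 0.02 m/s); the robot touches nothing.
It fails at once if the roller is lifted out of the gutter (z of roller in the frame of rack above 0.08 m).
It fails at once if the roller falls out of the gutter on to the table (z of roller in the frame of rack below 0.032 m).
It fails at once if the roller is flicked or thrown (faster than 0.75 m/s) (linear speed of roller above 0.75 m/s).
It fails at once if the roller is pressed or gripped hard (over 20 N) (contact force between the fingers and roller above 20 N).
It fails at once if the jar, vial, pot or loupe is shifted more than 30 mm (distance of any of jar, vial, frost_pot, loupe from where it was at the start of the episode above 0.03 m).
It also fails if it takes over 48 s, if anything falls off the work surface, if the arm or the gripper's body presses on something with over 40 N, if the wrist force passes 120 N, or if a joint passes its speed limit or range.

## Working session

There is one attempt and no reset: what is moved stays moved. The work goes in short steps, Python scripts to look and compute and a shell command to move; the robot and the scene stay as the last step left them, time stands still between calls to the robot, and variables do not carry over. Pictures are saved under pics/ and viewed, and the job is handed in when it is done.

```bash
mkdir -p pics; ls
python3 - <<'E'
from plant import readout, optics, ctrl
import cv2
print(readout.get_state())
for c in ("side","top"):
    im=optics.read_camera(c); cv2.imwrite(f"pics/{c}0.png",im[:,:,::-1]); 
    print(c,optics.calibration(c))
    for t in ("roller","rack","keeper_knob","gutter_low","gutter_crest","gutter_stop","vial","jar","frost_pot","loupe"):
        try:
            r=optics.recognise(c,t); print(t,[(round(d['p'],2),round(d['xy'][0]*560),round(d['xy'][1]*420)) for d in r])
        except Exception as e: print(t,e)
E
```

```text
pics
{'time': 0.0, 'qpos': array([-1.48800875e+00,  2.87190833e-01,  1.57816712e+00,  5.97608837e-06,
        1.27861779e+00, -1.49986382e-01]), 'dq': array([-0.00127096,  0.00065741, -0.00045499, -0.00067911,  0.00068899,
       -0.00034615]), 'joint_efforts': array([-4.73845228e-05, -4.05980551e+01, -2.92624623e+01, -1.67454859e-04,
        5.86918672e-03, -1.71398202e-06]), 'eef_pos': array([ 0.15569153, -0.65612385,  0.22993576]), 'tcp_rot': array([ 0.78443423, -0.62021087, -0.00081168, -0.00087233]), 'contact_force': array([0.18918282, 0.11080819, 0.44187922]), 'wrist_torque': array([-0.04181277,  0.04683786,  0.03292901]), 'opening': 0.9983683764936815}
side {'mtx': array([[423.3405425 ,   0.        , 286.08303561],
       [  0.        , 423.3405425 , 210.76962908],
       [  0.        ,   0.        ,   1.        ]]), 'rvec': array([ 2.07151936, -0.28236346,  0.19755135]), 'tvec': array([-0.57906029,  0.11397966,  0.78343129])}
roller [(0.95, 225, 255), (0.92, 282, 218), (0.84, 329, 261), (0.29, 272, 193)]
rack [(0.61, 271, 192)]
keeper_knob [(0.51, 237, 169)]
gutter_low [(0.62, 267, 194)]
gutter_crest [(0.59, 273, 198)]
gutter_stop [(0.94, 274, 194), (0.38, 318, 195)]
vial [(0.71, 224, 216), (0.36, 269, 197)]
jar [(0.79, 317, 196)]
frost_pot [(0.76, 278, 322)]
loupe [(0.9, 349, 314)]
top {'mtx': array([[409.67004044,   0.        , 280.20604273],
       [  0.        , 409.67004044, 208.07042869],
       [  0.        ,   0.        ,   1.        ]]), 'rvec': array([ 2.20626173, -2.16196166,  0.10158272]), 'tvec': array([-0.06743356,  0.60717901,  1.10539496])}
roller [(0.85, 304, 265), (0.77, 263, 215), (0.74, 319, 193)]
rack [(0.67, 221, 210)]
keeper_knob [(0.67, 220, 208)]
gutter_low [(0.91, 220, 211)]
gutter_crest [(0.95, 216, 209), (0.5, 263, 216)]
gutter_stop [(0.76, 219, 208)]
vial [(0.51, 243, 255), (0.32, 220, 211)]
jar [(0.67, 232, 169)]
frost_pot [(0.5, 366, 244)]
loupe []
```

Run:
```python
import cv2
a=cv2.imread('pics/side0.png')[130:350,190:400];cv2.imwrite('pics/side0c.png',cv2.resize(a,None,fx=2.7,fy=2.7,interpolation=3))
a=cv2.imread('pics/top0.png')[130:310,150:390];cv2.imwrite('pics/top0c.png',cv2.resize(a,None,fx=3.2,fy=3.2,interpolation=3))
```

```text
(no output)
```

View pics/side0c.png

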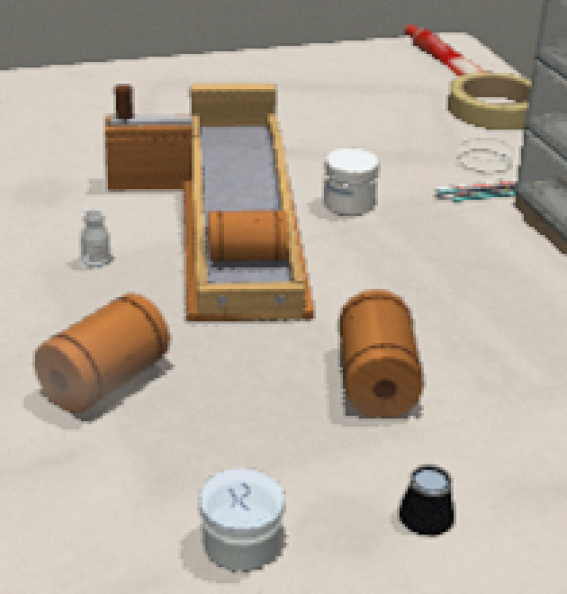

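View pics/top0c.png

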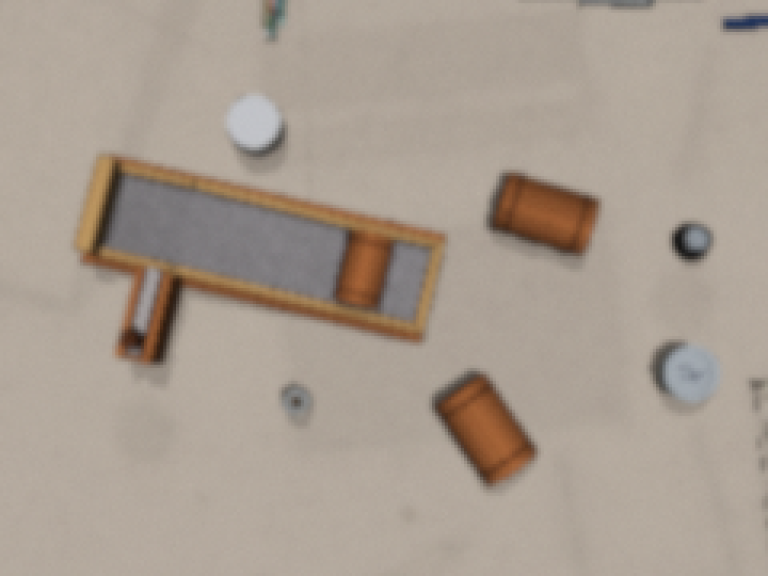

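View pics/side0.png

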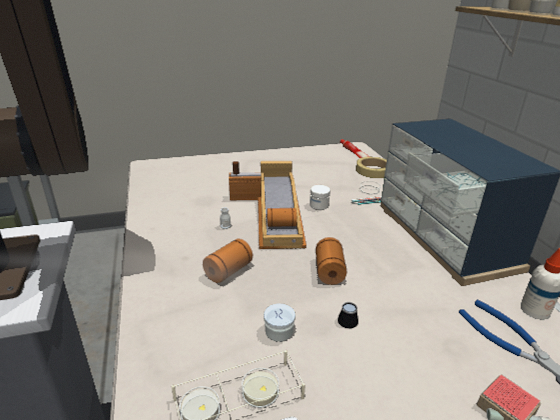

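The candidates that look like the roller are at side-view pixels (282,218), lying across the gutter, and (228,260) and (330,261), both on the table and larger. I choose the one in the gutter because it is the smallest. Next I'll zoom in to measure the rack.

Run:
```python
import cv2
def crop(n,x0,y0,x1,y1,f,out):
    a=cv2.imread(n)[y0:y1,x0:x1];a=cv2.resize(a,None,fx=f,fy=f,interpolation=cv2.INTER_CUBIC)
    for i in range(x0,x1,10):
        cv2.putText(a,str(i),((i-x0)*f,8),0,.3,(0,0,255),1); cv2.line(a,((i-x0)*f,10),((i-x0)*f,14),(0,0,255),1)
    for i in range(y0,y1,10):
        cv2.putText(a,str(i),(0,(i-y0)*f+4),0,.3,(0,0,255),1)
    cv2.imwrite(out,a)
crop('pics/top0.png',170,170,295,250,6,'pics/tz.png')
crop('pics/side0.png',220,150,320,250,6,'pics/sz.png')
```

```text
(no output)
```

View pics/tz.png

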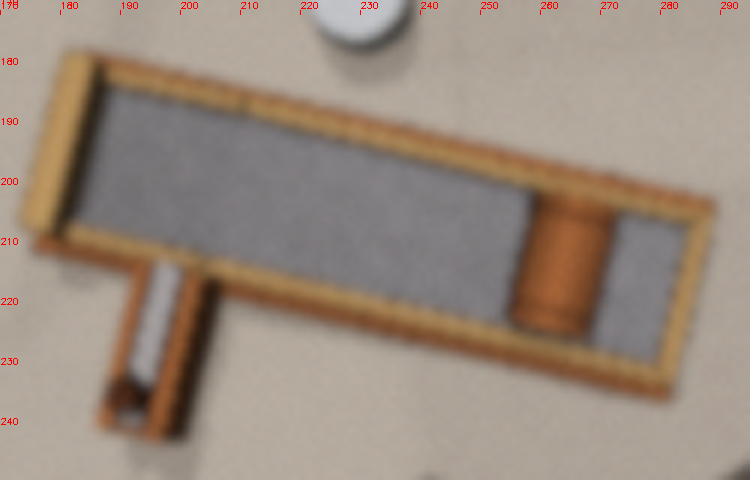

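View pics/sz.png

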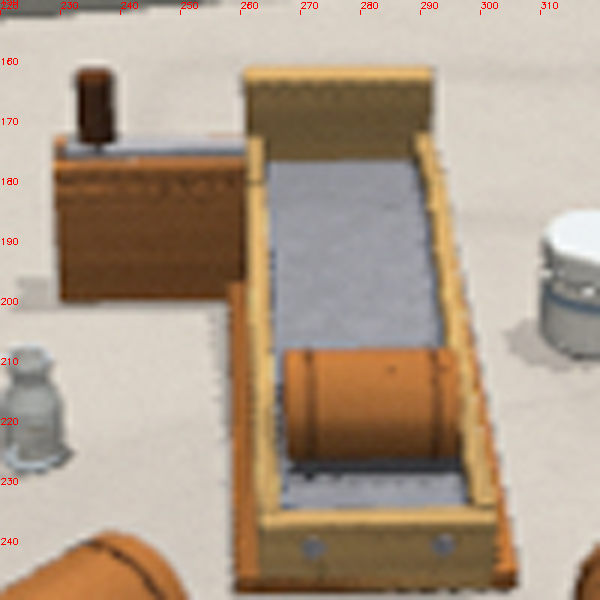

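```bash
cat > h.py <<'E'
import numpy as np, cv2
from plant import optics
from scipy.optimize import least_squares
def cal(c):
    k=optics.calibration(c); return k['mtx'],k['rvec'],k['tvec']
def proj(c,P):
    m,r,t=cal(c); return cv2.projectPoints(np.asarray(P,float).reshape(-1,3),r,t,m,None)[0].reshape(-1,2)
def unproj(c,uv,z):
    m,r,t=cal(c);R=cv2.Rodrigues(r)[0];C=-R.T@t
    d=R.T@np.linalg.solve(m,[uv[0],uv[1],1]);return C+d*(z-C[2])/d[2]
def rw(p,P):
    P=np.asarray(P,float).reshape(-1,3);c,s=np.cos(p[2]),np.sin(p[2])
    return np.c_[p[0]+c*P[:,0]-s*P[:,1],p[1]+s*P[:,0]+c*P[:,1],P[:,2]]
E
python3 - <<'E'
from h import *
obs=[('top',(-158,-41,30),(288.5,206)),('top',(-158,41,30),(281,232.5)),('top',(125,-41,72),(186,179.5)),('top',(125,41,72),(180,209)),('top',(72,102,97),(190.5,235)),
('side',(-158,41,30),(263.5,236)),('side',(-158,-41,30),(302,236)),('side',(125,41,72),(261,163)),('side',(125,-41,72),(292,163)),('side',(72,102,97),(235.5,162)),('side',(72,102,67),(235.5,173.5))]
for c,P,u in obs: print(c,P,unproj(c,u,P[2]/1000).round(4))
def f(p): return np.concatenate([proj(c,rw(p,np.array(P)/1000))[0]-u for c,P,u in obs])
s=min((least_squares(f,[.7,.05,y]) for y in (-3,-1.5,0,1.5)),key=lambda s:s.cost)
print(s.x,s.cost);print(s.fun.reshape(-1,2).round(1))
R=s.x
for n,P in dict(low=(-70,0,20),crest=(60,0,42),stop=(125,0,56),knob=(72,102,82)).items(): print(n,rw(R,np.array(P)/1000))
# roller centre
for c,u in(('top',(262.5,213.5)),('side',(282,218))):
    w=unproj(c,u,.045); d=w[:2]-R[:2];cc,ss=np.cos(R[2]),np.sin(R[2]);print(c,w,cc*d[0]+ss*d[1],-ss*d[0]+cc*d[1])
for n,c,u,z in(('vial','side',(225,230),0),('jar','top',(229,169),.046),('pot','top',(365,246),.038),('loupe','top',(366,205),.03),('big1','top',(301,264),.03),('big2','top',(320,197),.03)): print(n,unproj(c,u,z))
E
```

```text
top (-158, -41, 30) [ 0.6142 -0.0778  0.03  ]
top (-158, 41, 30) [ 0.541  -0.0586  0.03  ]
top (125, -41, 72) [0.6755 0.1969 0.072 ]
top (125, 41, 72) [0.5966 0.2096 0.072 ]
top (72, 102, 97) [0.5284 0.1742 0.097 ]
side (-158, 41, 30) [ 0.5384 -0.0567  0.03  ]
side (-158, -41, 30) [ 0.6144 -0.076   0.03  ]
side (125, 41, 72) [0.5978 0.2142 0.072 ]
side (125, -41, 72) [0.675  0.1962 0.072 ]
side (72, 102, 97) [0.5262 0.1768 0.097 ]
side (72, 102, 67) [0.5251 0.1765 0.067 ]
[0.61017758 0.08420887 1.3546537 ] 8.198524730172151
[[ 0.4 -0.8]
 [ 1.   1.8]
 [-0.2 -0.6]
 [-2.1 -0.2]
 [-0.9  0.9]
 [-0.5  1.3]
 [ 1.4  0.6]
 [-0.4 -0.1]
 [ 0.6 -0.3]
 [-0.   0.1]
 [ 0.4 -0. ]]
low [[0.59516513 0.01583763 0.02      ]]
crest [[0.6230454  0.14281279 0.042     ]]
stop [[0.63698553 0.20630036 0.056     ]]
knob [[0.5259923  0.17640886 0.082     ]]
top [ 0.59105428 -0.00726823  0.045     ] -0.09344986009354124 -0.0009401674342747537
side [ 0.58729884 -0.02092911  0.045     ] -0.10759828459687461 -0.00020187078323170848
vial [4.73004037e-01 3.27834210e-02 5.55111512e-17]
jar [0.71072597 0.08685505 0.046     ]
pot [ 0.50884483 -0.28721735  0.038     ]
loupe [ 0.62144335 -0.29141654  0.03      ]
big1 [ 0.45660176 -0.11463629  0.03      ]
big2 [ 0.64095228 -0.16419927  0.03      ]
```

Rack pose: origin (0.610, 0.084), yaw 1.355, with fit residuals of about 1 px. The roller is at rack x ≈ -0.10 and the knob at (0.526, 0.176). I'll travel at z = 0.23 to behind the roller.

```bash
python3 -m crank '-37 -42 0 0 0 0;-37 -42 0 0 0 0;-37 -42 0 0 0 0;-37 -42 0 0 0 0;-37 -42 0 0 0 0' -1 20; python3 -m crank '-37 -42 0 0 0 0;-37 -42 0 0 0 0;-37 -42 0 0 0 0;-37 -42 0 0 0 0;-37 -42 0 0 0 0'; python3 -m crank '-37 -42 0 0 0 0;-37 -42 0 0 0 0;-37 -42 0 0 0 0;0 0 0 0 0 -0.18;0 0 0 0 0 -0.18'; python3 -m crank '0 0 0 0 0 -0.18;0 0 0 0 0 -0.18;0 0 0 0 0 -0.18;0 0 0 0 0 -0.18;0 0 0 0 0 0'
cat >> h.py <<'E'
from plant import readout
from scipy.spatial.transform import Rotation as Ro
RK=np.array([0.61017758,0.08420887,1.3546537])
def inr(w,R=RK):
    d=np.asarray(w)[:2]-R[:2];c,s=np.cos(R[2]),np.sin(R[2]);return np.array([c*d[0]+s*d[1],-s*d[0]+c*d[1],w[2]])
def st(goal=None):
    s=readout.get_state();M=Ro.from_quat(s['tcp_rot']).as_matrix()
    print('t',round(s['time'],2),'tcp rack mm',(inr(s['eef_pos'])*1000).round(1),'F',s['contact_force'].round(2),'op',round(s['opening'],2),'q',s['qpos'].round(2))
    a=RK[2]-np.pi/2
    D=np.c_[[np.cos(a),np.sin(a),0],[np.sin(a),-np.cos(a),0],[0,0,-1]] # tool x=-rack y, tool y=-rack x
    print('turn needed (tool)',Ro.from_matrix(M.T@D).as_rotvec().round(4))
    if goal is not None: print('shift tool mm',(M.T@(rw(RK,np.array(goal)/1000)[0]-s['eef_pos'])*1000).round(1))
E
python3 -c "
from h import *
st((-148,0,120))"
```

```text
time: 1.72
eef_pos: [0.3182, -0.4268, 0.2316]
tcp_rot: [0.784, -0.62, 0.0, 0.0]
contact_force: [0.8, -0.5, 0.9]
opening: -0.0
time: 2.35
eef_pos: [0.48, -0.1983, 0.2318]
tcp_rot: [0.784, -0.62, 0.001, -0.0]
contact_force: [0.0, -0.4, 0.5]
opening: -0.003
time: 2.98
eef_pos: [0.5764, -0.0617, 0.2313]
tcp_rot: [0.885, -0.466, -0.0, 0.0]
contact_force: [-0.1, -0.3, -0.5]
opening: 0.003
time: 3.6
eef_pos: [0.5761, -0.0627, 0.2314]
tcp_rot: [0.992, -0.13, 0.0, 0.0]
contact_force: [-0.7, -0.1, -0.6]
opening: -0.003
t 3.6 tcp rack mm [-150.8    1.8  231.4] F [-0.69 -0.12 -0.57] op -0.0 q [-0.28  0.08  1.82  0.    1.25 -0.02]
turn needed (tool) [-0.     -0.0002 -0.0439]
shift tool mm [  1.6  -2.9 111.4]
```

```bash
python3 -m crank '1.5 -2 40 0 0 -0.044;0 0 50 0 0 0;0 0 50 0 0 0;0 0 30 0 0 0;0 0 0 0 0 0'; python3 -c "
from h import *
st((-148,0,36))
for c in('side','top'):
    im=optics.read_camera(c);cv2.imwrite(f'pics/{c}1.png',cv2.resize(im[120:300,170:350,::-1],None,fx=3,fy=3,interpolation=2))"
```

```text
time: 4.22
eef_pos: [0.5757, -0.0606, 0.0583]
tcp_rot: [0.994, -0.108, -0.003, -0.001]
contact_force: [-0.4, -0.6, -0.2]
opening: -0.001
t 4.22 tcp rack mm [-148.8    2.6   58.3] F [-0.37 -0.57 -0.25] op -0.0 q [-0.28  0.28  1.93  0.    0.94 -0.06]
turn needed (tool) [-0.0004  0.0067 -0.0003]
shift tool mm [ 2.8 -0.8 22.3]
```

View pics/side1.png

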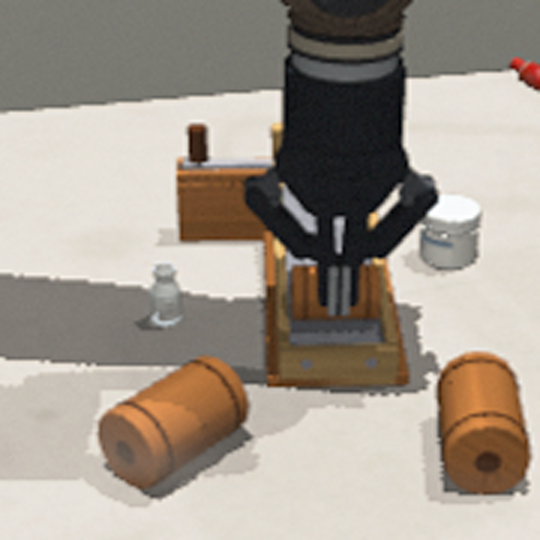

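View pics/top1.png

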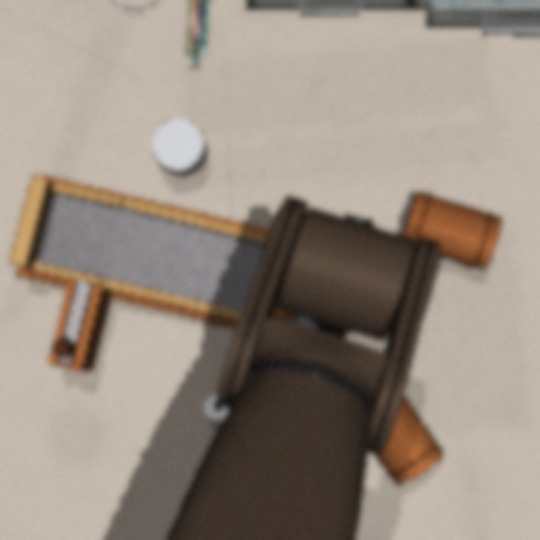

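Side view: the fingertips (crop 340,313) are centred behind the roller, above the lip and clear of the cheeks. I'll go down to z ≈ 36 mm, then push gently.

```bash
python3 -m crank '2 0 11 0 0 0;0 0 11 0 0 0;0 -5 0 0 0 0;0 -5 0 0 0 0;0 -5 0 0 0 0'; python3 -c "
from h import *
st((-101,0,36))"; python3 -m crank '0 -5 0 0 0 0;0 -5 0 0 0 0;0 -5 0 0 0 0;0 -5 0 0 0 0;0 0 0 0 0 0';python3 -c "
from h import *
st((-101,0,36))
for c in('side',):
    im=optics.read_camera(c);cv2.imwrite(f'pics/{c}2.png',cv2.resize(im[120:270,200:350,::-1],None,fx=4,fy=4,interpolation=2))"
```

```text
time: 4.95
eef_pos: [0.5835, -0.0466, 0.0397]
tcp_rot: [0.994, -0.107, 0.0, 0.0]
contact_force: [0.3, 0.6, 0.4]
opening: -0.003
t 4.95 tcp rack mm [-133.5   -2.    39.7] F [0.33 0.63 0.4 ] op -0.0 q [-0.25  0.32  1.92  0.    0.9  -0.04]
turn needed (tool) [-0.     -0.0007  0.0023]
shift tool mm [ -1.9 -32.5   3.7]
time: 5.58
eef_pos: [0.5874, -0.0271, 0.0393]
tcp_rot: [0.994, -0.106, -0.0, 0.0]
contact_force: [-0.3, -0.3, 0.4]
opening: -0.001
t 5.58 tcp rack mm [-113.6   -1.7   39.3] F [-0.3  -0.32  0.36] op -0.0 q [-0.22  0.33  1.91 -0.    0.9  -0.01]
turn needed (tool) [0.     0.     0.0027]
shift tool mm [ -1.6 -12.6   3.3]
```

View pics/side2.png

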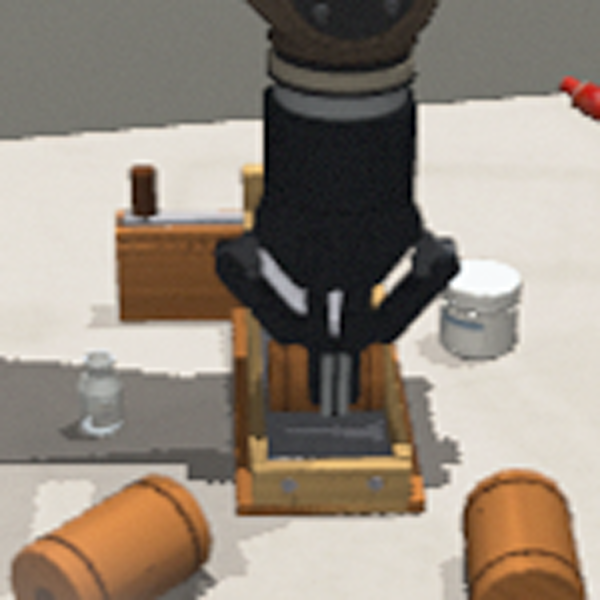

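```bash
python3 -m crank '-1.5 0 4 0 0 0;0 -6 0 0 0 0;0 -6 0 0 0 0;0 -6 -1 0 0 0;0 -6 -1 0 0 0'; python3 -c "
from h import *
st((-41,0,46))"; python3 -m crank '0 -6 -1 0 0 0;0 -6 -1 0 0 0;0 -6 -1 0 0 0;0 -6 -1 0 0 0;0 -6 -1 0 0 0';python3 -c "
from h import *
st((-41,0,46))
for c in('side','top'):
    im=optics.read_camera(c);cv2.imwrite(f'pics/{c}3.png',cv2.resize(im[120:270,180:330,::-1],None,fx=4,fy=4,interpolation=2))"
```

```text
time: 6.25
eef_pos: [0.5913, -0.0032, 0.0375]
tcp_rot: [0.994, -0.107, 0.0, 0.0]
contact_force: [-0.1, -1.1, 0.4]
opening: -0.004
t 6.25 tcp rack mm [-89.5  -0.3  37.5] F [-0.1  -1.1   0.39] op -0.0 q [-0.18  0.34  1.9  -0.    0.9   0.04]
turn needed (tool) [ 0.0001 -0.0003  0.0024]
shift tool mm [ -0.2 -48.5  -8.5]
time: 6.88
eef_pos: [0.5975, 0.026, 0.0424]
tcp_rot: [0.994, -0.107, 0.0, -0.0]
contact_force: [-0.3, 0.4, 0.3]
opening: -0.0
t 6.88 tcp rack mm [-59.5  -0.1  42.4] F [-0.26  0.42  0.26] op -0.0 q [-0.13  0.34  1.89  0.    0.91  0.09]
turn needed (tool) [-0.     -0.      0.0022]
shift tool mm [ -0.  -18.5  -3.6]
```

View pics/side3.png

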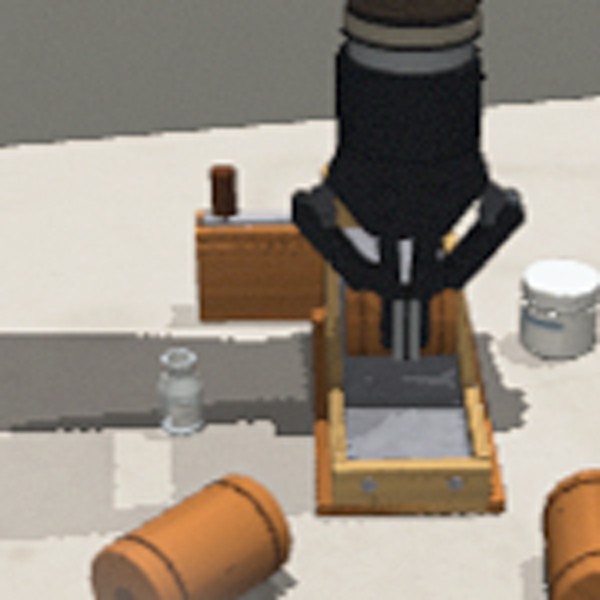

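View pics/top3.png

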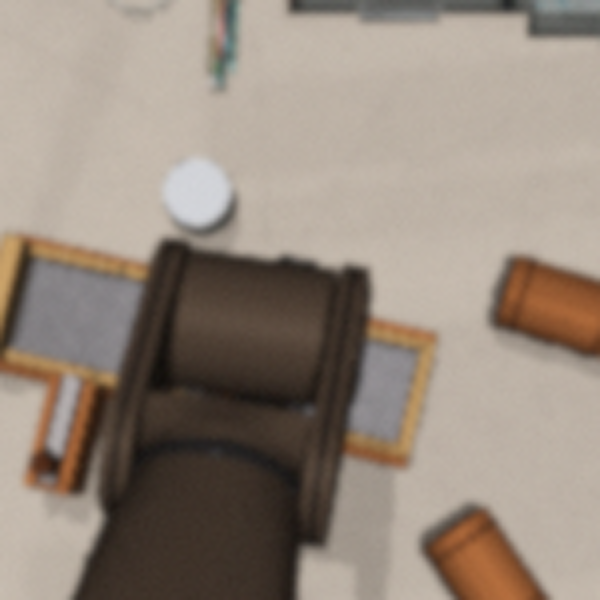

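The side view shows the roller square ahead of the fingers and moving up the rise. I'll keep pushing.

```bash
for i in 1; do python3 -m crank '0 -6 -1 0 0 0;0 -6 -1 0 0 0;0 -6 -1 0 0 0;0 -6 -1 0 0 0;0 -6 -1 0 0 0'; python3 -m crank '0 -6 -1 0 0 0;0 -6 -1 0 0 0;0 -6 -1 0 0 0;0 -6 -1 0 0 0;0 -6 -1 0 0 0'; done; python3 -c "
from h import *
st((20,0,57))
for c in('side','top'):
    im=optics.read_camera(c);cv2.imwrite(f'pics/{c}4.png',cv2.resize(im[120:270,180:330,::-1],None,fx=4,fy=4,interpolation=2))"
```

```text
time: 7.6
eef_pos: [0.6039, 0.0554, 0.0474]
tcp_rot: [0.994, -0.107, -0.0, 0.0]
contact_force: [-1.0, -1.3, 0.9]
opening: 0.002
time: 8.22
eef_pos: [0.6102, 0.0847, 0.0524]
tcp_rot: [0.994, -0.107, -0.0, 0.0]
contact_force: [0.9, 0.1, 0.3]
opening: -0.001
t 8.22 tcp rack mm [ 0.4  0.1 52.4] F [0.86 0.08 0.26] op -0.0 q [-0.03  0.36  1.84 -0.    0.94  0.19]
turn needed (tool) [0.     0.     0.0022]
shift tool mm [  0.1 -19.6  -4.6]
```

View pics/side4.png

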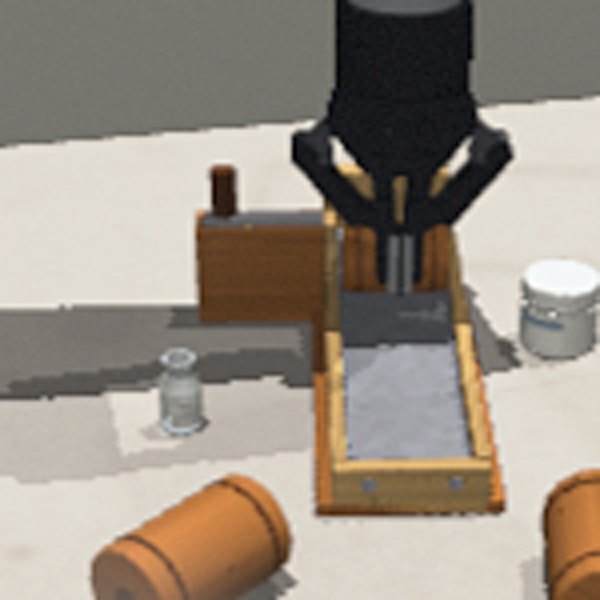

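```bash
python3 -m crank '0 -4 -0.8 0 0 0;0 -4 -0.8 0 0 0;0 -4 -0.8 0 0 0;0 -4 -0.8 0 0 0;0 -4 -0.8 0 0 0'; python3 -m crank '0 -4 -0.5 0 0 0;0 -3 -0.5 0 0 0;0 -3 -0.5 0 0 0;0 -3 -0.5 0 0 0;0 -3 0 0 0 0'; python3 -m crank '0 -3 0 0 0 0;0 -3 0 0 0 0;0 0 0 0 0 0;0 0 0 0 0 0'; python3 -c "
from h import *
st((20,0,57))
for c in('side','top'):
    im=optics.read_camera(c);cv2.imwrite(f'pics/{c}5.png',cv2.resize(im[120:270,180:330,::-1],None,fx=4,fy=4,interpolation=2))"
```

```text
time: 8.95
eef_pos: [0.6145, 0.1041, 0.0564]
tcp_rot: [0.994, -0.107, 0.0, -0.0]
contact_force: [0.1, -0.5, 0.8]
opening: -0.004
time: 9.57
eef_pos: [0.6178, 0.1197, 0.0583]
tcp_rot: [0.994, -0.107, 0.0, -0.0]
contact_force: [-0.7, -0.4, -0.2]
opening: -0.0
time: 10.07
eef_pos: [0.6191, 0.1253, 0.0583]
tcp_rot: [0.994, -0.107, -0.0, 0.0]
contact_force: [0.3, -0.1, 0.5]
opening: -0.001
t 10.07 tcp rack mm [42.   0.1 58.3] F [ 0.28 -0.15  0.47] op -0.0 q [ 0.04  0.38  1.8  -0.    0.96  0.25]
turn needed (tool) [0.     0.     0.0022]
shift tool mm [ 0.1 22.   1.3]
```

View pics/side5.png

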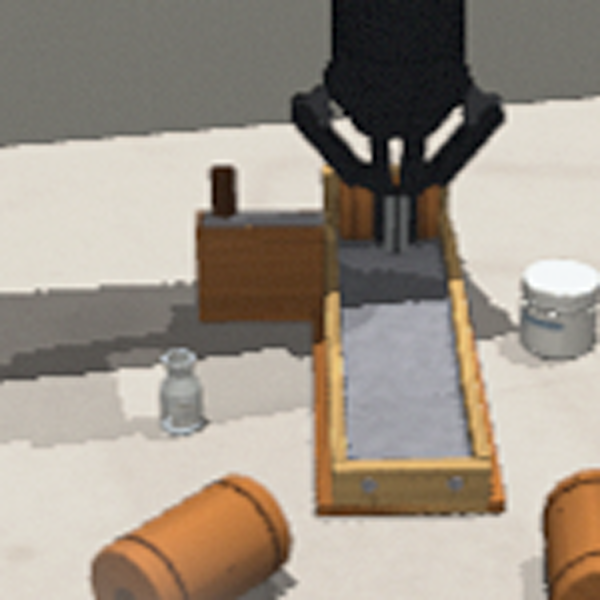

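View pics/top5.png

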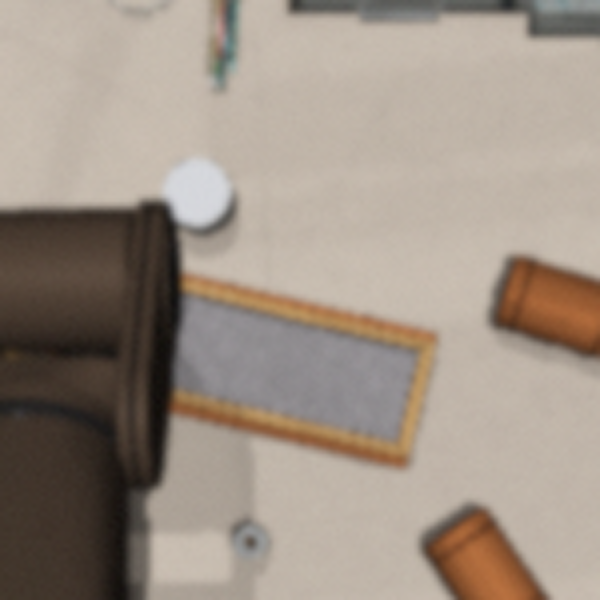

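TCP at rack x = 42 puts the roller past the crest. I'll raise the arm and move it towards the knob side to see.

```bash
python3 -m crank '0 2 -20 0 0 0;0 0 -50 0 0 0;0 0 -40 0 0 0;-30 0 0 0 0 0;-40 0 0 0 0 0'; python3 -m crank '-40 0 0 0 0 0;-30 0 0 0 0 0;0 0 0 0 0 0'; python3 -c "
from h import *
st((72,135,74))
for c in('side','top'):
    im=optics.read_camera(c);cv2.imwrite(f'pics/{c}6.png',cv2.resize(im[120:270,160:310,::-1],None,fx=4,fy=4,interpolation=2))
    for t in('roller','keeper_knob'): print(c,t,[(round(d['p'],2),round(d['xy'][0]*560),round(d['xy'][1]*420)) for d in optics.recognise(c,t)])
    print('expected parked',proj(c,rw(RK,[.105,0,.056])),'knob',proj(c,rw(RK,[.072,.102,.082])))
"
```

```text
time: 10.8
eef_pos: [0.5509, 0.138, 0.1712]
tcp_rot: [0.994, -0.107, 0.002, -0.0]
contact_force: [-0.3, 0.1, 0.5]
opening: -0.004
time: 11.18
eef_pos: [0.4808, 0.1534, 0.1696]
tcp_rot: [0.994, -0.106, 0.001, -0.0]
contact_force: [0.0, 0.4, 0.4]
opening: 0.003
t 11.18 tcp rack mm [ 39.9 141.2 169.6] F [0.03 0.36 0.36] op 0.0 q [ 0.11 -0.03  2.05  0.    1.13  0.32]
turn needed (tool) [-0.0006 -0.0017  0.0033]
shift tool mm [  6.2 -32.1  95.7]
side roller [(0.81, 330, 262), (0.77, 275, 169), (0.59, 225, 256)]
side keeper_knob [(0.71, 241, 169)]
expected parked [[276.95997863 171.76322679]] knob [[235.67580724 167.8208194 ]]
top roller [(0.69, 320, 196), (0.53, 192, 201)]
top keeper_knob [(0.62, 198, 221)]
expected parked [[190.45851923 196.26253487]] knob [[190.82340364 236.02032782]]
```

View pics/side6.png

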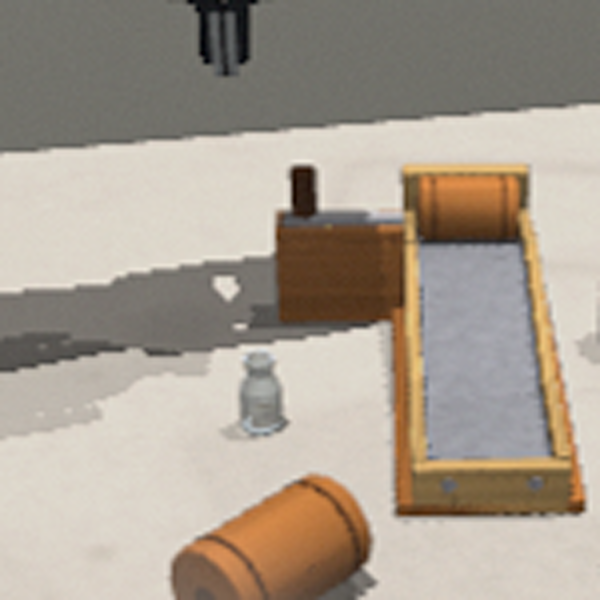

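View pics/top6.png

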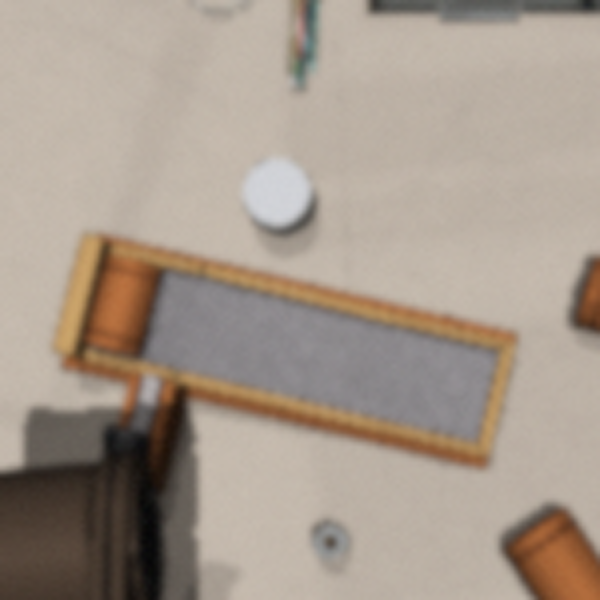

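The roller rests square against the stop at side (275,169), against a predicted (277,172). The keeper is still drawn back. Now I'll take the fingers to the knob's outer side.

```bash
python3 -m crank '6 -32 0 0 0 0;0 0 40 0 0 0;0 0 40 0 0 0;0 0 15 0 0 0;0 0 0 0 0 0'; python3 -c "
from h import *
st((72,75,74))
for c in('side',):
    im=optics.read_camera(c);cv2.imwrite(f'pics/{c}7.png',cv2.resize(im[120:270,160:310,::-1],None,fx=4,fy=4,interpolation=2))
"
```

```text
time: 12.1
eef_pos: [0.4942, 0.1828, 0.0725]
tcp_rot: [0.994, -0.107, -0.001, 0.0]
contact_force: [0.4, -0.5, -0.4]
opening: 0.005
t 12.1 tcp rack mm [ 71.4 134.4  72.5] F [ 0.4  -0.45 -0.42] op 0.0 q [0.16 0.16 2.05 0.   0.94 0.38]
turn needed (tool) [0.0008 0.0021 0.0017]
shift tool mm [59.4 -0.5 -1.6]
```

View pics/side7.png

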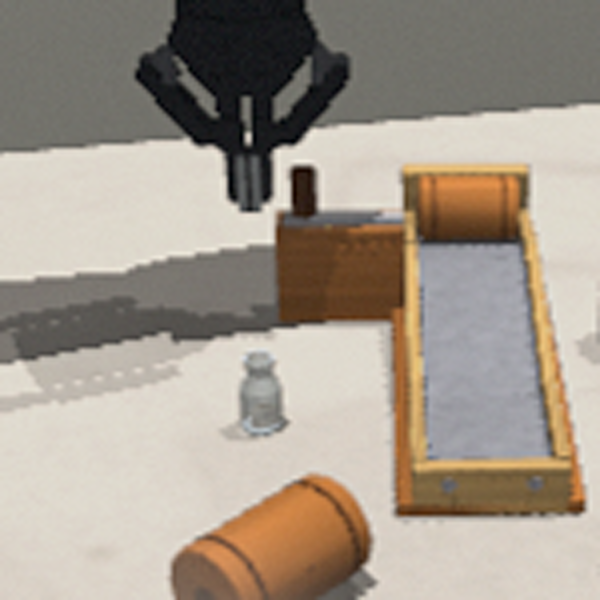

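The fingers stand beside the knob about 11 mm away, above the shelf. I'll push along tool +x.

```bash
python3 -m crank '8 0 0 0 0 0;6 0 0 0 0 0;6 0 0 0 0 0;6 0 0 0 0 0;6 0 0 0 0 0'; python3 -m crank '6 0 0 0 0 0;6 0 0 0 0 0;5 0 0 0 0 0;4 0 0 0 0 0;0 0 0 0 0 0'; python3 -c "
from h import *
st((72,75,74))
for c in('side',):
    im=optics.read_camera(c);cv2.imwrite(f'pics/{c}8.png',cv2.resize(im[120:270,160:310,::-1],None,fx=4,fy=4,interpolation=2))
"
```

```text
time: 12.78
eef_pos: [0.5262, 0.1762, 0.0734]
tcp_rot: [0.994, -0.107, -0.0, -0.0]
contact_force: [-0.4, 0.1, 0.1]
opening: 0.002
time: 13.4
eef_pos: [0.5467, 0.1717, 0.0733]
tcp_rot: [0.994, -0.107, 0.0, 0.0]
contact_force: [-0.5, 0.4, 0.6]
opening: 0.003
t 13.4 tcp rack mm [71.8 80.8 73.3] F [-0.52  0.39  0.58] op 0.0 q [ 0.13  0.25  1.94 -0.    0.95  0.34]
turn needed (tool) [-0.     -0.0005  0.002 ]
shift tool mm [ 5.8 -0.2 -0.7]
```

View pics/side8.png

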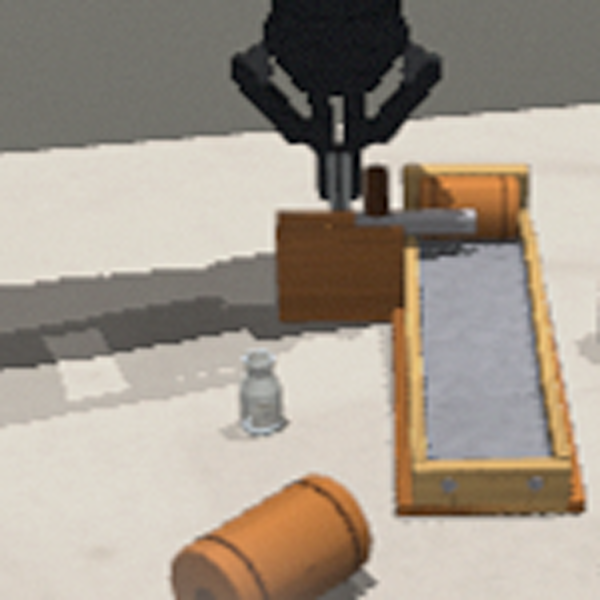

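```bash
python3 -m crank '3 0 0 0 0 0;3 0 0 0 0 0;0 0 0 0 0 0'; python3 -m crank '2 0 0 0 0 0;2 0 0 0 0 0;0 0 0 0 0 0'; python3 -c "
from h import *
st((72,75,74))"
```

```text
time: 13.82
eef_pos: [0.5521, 0.1705, 0.0732]
tcp_rot: [0.994, -0.107, -0.0, 0.0]
contact_force: [-0.6, 0.3, -0.4]
opening: -0.0
time: 14.2
eef_pos: [0.5525, 0.1704, 0.0731]
tcp_rot: [0.994, -0.107, -0.005, 0.0]
contact_force: [-10.8, 1.4, 7.5]
opening: -0.001
t 14.2 tcp rack mm [71.8 74.8 73.1] F [-10.78   1.39   7.46] op -0.0 q [0.12 0.26 1.92 0.   0.97 0.34]
turn needed (tool) [0.0017 0.01   0.0024]
shift tool mm [-0.2 -0.2 -0.9]
```

The keeper hit its stop at 10.8 N with TCP y = 74.8 mm, and 74.5 was expected for home. I'll back off, raise the arm and check.

```bash
python3 -m crank '-8 0 0 0 0 0;-20 0 0 0 0 0;-20 0 0 0 0 0;0 0 -40 0 0 0;0 0 -40 0 0 0'; python3 -m crank '-20 0 -20 0 0 0;0 50 0 0 0 0;0 50 0 0 0 0;0 50 0 0 0 0;0 0 0 0 0 0'; python3 -c "
from h import *
st((72,75,74))
for c in('side','top'):
    im=optics.read_camera(c);cv2.imwrite(f'pics/{c}9.png',cv2.resize(im[120:270,160:310,::-1],None,fx=4,fy=4,interpolation=2))
    for t in('roller','keeper_knob'): print(c,t,[(round(d['p'],2),round(d['xy'][0]*560),round(d['xy'][1]*420)) for d in optics.recognise(c,t)])
    print('expected parked',proj(c,rw(RK,[.105,0,.056])),'knob',proj(c,rw(RK,[.072,.052,.082])),'tip',proj(c,rw(RK,[.066,-.009,.067])))
"
```

```text
time: 14.82
eef_pos: [0.509, 0.1798, 0.154]
tcp_rot: [0.994, -0.107, 0.0, 0.0]
contact_force: [0.5, -0.0, 0.7]
opening: -0.002
time: 15.45
eef_pos: [0.4579, 0.035, 0.1737]
tcp_rot: [0.994, -0.109, 0.001, 0.0]
contact_force: [-0.2, -0.3, 0.3]
opening: -0.0
t 15.45 tcp rack mm [-80.7 138.2 173.7] F [-0.2  -0.26  0.29] op -0.0 q [-0.14 -0.15  2.15 -0.    1.14  0.07]
turn needed (tool) [ 0.0004 -0.0025 -0.0027]
shift tool mm [  62.6 -152.9   99.8]
side roller [(0.87, 331, 261), (0.61, 224, 257), (0.5, 276, 167)]
side keeper_knob [(0.68, 259, 172)]
expected parked [[276.95997863 171.76322679]] knob [[256.38587512 167.69776   ]] tip [[281.49179855 174.1903753 ]]
top roller [(0.96, 321, 195), (0.88, 191, 199), (0.82, 305, 261)]
top keeper_knob [(0.64, 225, 213), (0.59, 201, 210)]
expected parked [[190.45851923 196.26253487]] knob [[195.64581353 217.35849945]] tip [[204.68546717 195.95914236]]
```

View pics/side9.png

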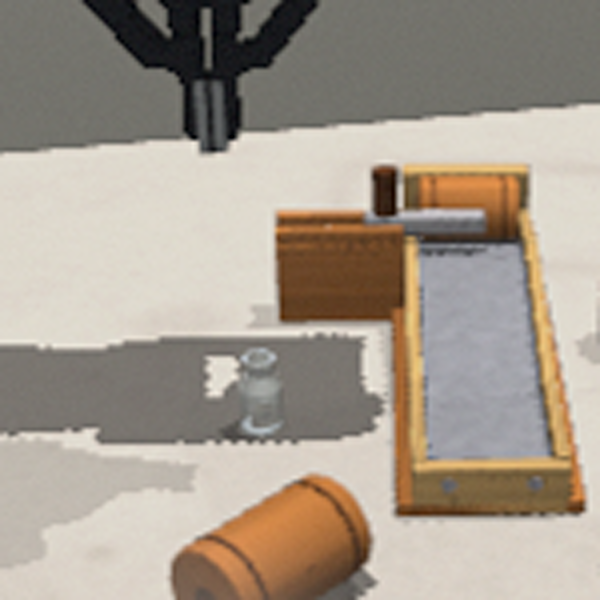

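View pics/top9.png

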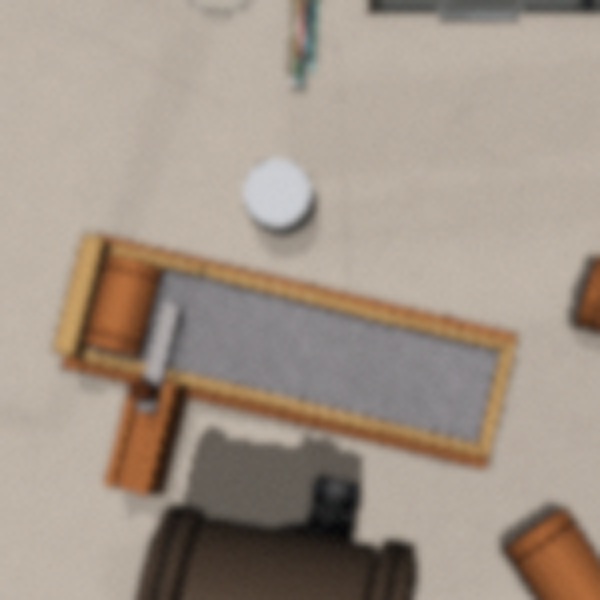

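The keeper's tip is at side (281,173), against a predicted (281.5,174) for fully home. The roller is square against the stop and the robot is clear, so I'm handing in.

```bash
python3 -c "
from plant import ctrl
print(ctrl.sign_off())"
```

```text
the job is handed in; nothing more can be done
None
```

I pushed the roller up the gutter with shut fingertips and it rolled over the crest to the end stop by itself. I then pushed the keeper fully home by its knob, moved the arm clear and handed the job in at about 15.6 s. No verdict came back.

- **Roller:** the last pictures show it square against the stop, at side pixel (276,167), against a predicted (277,172). Readings from the fingers stayed at about 2 N or less while pushing it.
- **Keeper:** its tip is at side pixel (281,173), against a predicted (281.5,174) for fully home. The fingers stopped at 74.8 mm across the rack, against 74.5 mm expected, with about 11 N sideways on the end stop.
- **Other things:** I never touched the jar, vial, pot or loupe. The jar and vial look unmoved in the last pictures; the pot and loupe were outside those crops and I did not check them again.
- **Disagreements:** the network placed the knob 3 to 4 px off in the side view and about 9 px off in the top view, where its best guess was plainly wrong. I relied on the picture and the force for the keeper instead. The network also missed the loupe in the first top picture.

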